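Clear a tipped vial from the sample carousel and hold its cover down on the centre pin

ROBOT

A 6-joint arm with a two-finger parallel gripper is mounted at the origin on a cart in front of the work surface, level with it; the furniture and walls round the work are solid. World frame = base frame: x ahead of the robot, y to its left, z up, the work surface at z = 0. Lengths are in mm, angles in rad, forces in N, time in s.
With the tool pointing down it reaches from about 350 to 925 mm from the base axis. Payload 6.4 kg.
Tool frame: the origin (TCP) lies midway between the tips of the shut fingers; the grasp point (between the pads) lies 19 mm behind it; z points along the fingers, y is the line along which they close (so a half turn about z gives the same grasp; the last joint's range is limited). The gripper opens to 94 mm and grips with 3 to 60 N. Pads are 16 mm wide; open, the fingers measure 119 mm over their backs; the gripper's body (75 mm by 177 mm) begins 78 mm behind the grasp point.
Start: joints at [-1.282, 0.245, 1.558, -0, 1.339, -0.174], TCP at [290.202, -581.633, 205.455] pointing down, gripper open.
Joint ranges: [-3.13, 3.13], [-1.02, 2.26], [0.13, 2.54], [-0.95, 4.09], [0.21, 2.88], [-2.74, 2.74]. Speed limits (rad/s): [2.57, 2.57, 3.14, 3.14, 3.14, 3.14].

INTERFACE

Orientations are given as a unit quaternion [x, y, z, w].
In Python, from cell import r gives the robot as it stands. The module is installed in compiled form; this text tells all that it offers.
- The arm moves only by the shell command python3 -m inch 'ROWS' [FORCE]. ROWS is a JSON object of lists of equal length, an entry for each row: "dp": the shift along the tool's x, y, z in mm, a list of three; "roll": the turn about the tool's z in degrees; "gripper": the opening, from 0 (shut) to 1 (fully open). A call has 1 to 10 rows; each row is the pose to reach, as a shift and turn from the pose commanded when the call began, along the tool's axes at that moment; what a row does not reach only later rows make up. A row lasts 1/12 s, in which the tool goes at most 41.7 mm and 7.16 degrees, less where a joint would pass 70% of its speed; a pose out of reach is approached as far as the arm can. A call with a gripper value outside its range is refused whole. The fingers move at their own pace and stop on an object; FORCE is the grip in N (left out, the last holds). Time passes only in rows, so rows that repeat a pose let the fingers close. It gives the time, the measured TCP pose, the force, the opening and the grip force at its end, in the units of the state.
- r.get_state(): the state, without advancing time (a new reading comes with each control period).
- r.get_image(name): name is "scene" or "top" or "wrist"; returns the picture (480x640x3 uint8, red, green, blue); there is no depth.
- r.camera_params(name): a dict with "intrinsics" (3x3 intrinsics, pixels), "dist" ([k1, k2, p1, p2, k3] as OpenCV has them; the pictures are not rectified), "R" (3x3) and "t" (3): a world point X has camera coordinates R X + t. Camera axes: x right, y down, z forward; pixel columns grow to the right and rows downward; lengths in mm; the calibration is good to about 2 mm. A picture is of the moment at which its call begins: read the wrist's pose just before it. camera_params takes no time and is no camera call; for the wrist camera it gives the pose at the moment of the call.
- r.close_job(): hands the job in; it is judged then, once.
The state is a dict: "t": time; "joint_pos": joint angles; "joint_vel": joint speeds; "effort": joint torques, N m; "eef_pos": TCP position; "ee_rot": TCP orientation; "ft_force": force on the tool from outside, world axes, zero at the start; "torque": the same for the moment, N m; "finger_gap": finger opening in mm; "gripper_force": force on a finger pad.
Only numpy, scipy, OpenCV 4.12 (cv2) and the standard library are available. Lean on these libraries where they do the work, as an engineer would, in place of code of your own. Each camera call takes 0.05 s, during which the arm holds its last target. There are 200 camera calls.

TASK

A white-capped vial has fallen over and lies across the top of the freely turning sample carousel: lay it on its side in the grey tray. Then take the white cover by its black bar knob, set it on the carousel so that the bore hidden in its underside drops onto the centre pin (slide it about on the pin's tip until it does), and press it down against the spring collar until its rim sits fully on the carousel. Finish while still holding the cover pressed down, with the three other vials left in their pockets and the dish, stopper, timer and beaker left where they stand.

Things in the scene. Friction and masses are not known exactly. Their poses are not given: they have to be found in the camera images.
- carousel: round aluminium drum, 142 mm wide, turning freely about its vertical axis on a fixed black base 150 mm wide. Origin on the axis at bench level. Flat top (deck) at 60 mm. Six pockets, 27 mm wide, 44 mm deep, on a 48 mm radius every 60 degrees from its x axis; three hold vials, caps 10 mm above the deck. In the middle a hub boss 35 mm wide, 10 mm above the deck, with spring collar and pin
- pin_tip (a point): top of the carousel's centre pin, on the carousel axis: a steel pin of 10 mm diameter, its last 2.5 mm tapered to 7 mm, whose tip is 32 mm above the deck (92 mm above the bench)
- deck (a point): centre of the carousel's deck, on the axis, 60 mm above the bench; the cover's rim rests on it when fully home
- spring_collar (a joint): brass spring collar (27 mm wide) round the centre pin: 0 = up, its top 22 mm above the deck; 0.006 (m) = pressed down by a cover fully home. Its spring pushes up with 4 N at 0 and 10 N at 0.006; the cover's own weight does not press it down
- tipped_vial: the tipped sample vial, glass with a white cap, 24 mm diameter, 54 mm long, about 20 g, at first lying on its side on the deck over an empty pocket, foot towards the centre pin. Origin at the centre of its foot, its z axis runs along it to the cap
- tipped_mid (a point): point on the tipped vial's axis, half way along it (27 mm from the foot)
- cover: opaque white round cover, black bar knob, 0.17 to 0.29 kg, on the bench at first. Origin: centre of its lower rim. 136 mm wide, skirt 16 mm deep, open below; flat underside 16 mm above the rim with a central blind bore, 13 mm wide, up to 40 mm. Off the bore it rests on the pin tip, rim 16 mm above the deck; on the pin it drops 10 mm onto the spring collar; pressed 6 mm more the rim meets the deck
- knob (a point): middle of the cover's bar knob, on the cover's axis 50 mm above its rim: a black bar 46 mm long (along the cover's x axis), 20 mm thick (its y, grip it across this) and 20 mm high, from 39 to 59 mm above the rim, on a 21 mm stem. The top of the cover round it is 20 mm above the rim
- tray: shallow grey plastic tray, fixed to the bench, 90 mm (its x) by 110 mm (its y) outside, walls 4 mm thick and 18 mm high, floor 4 mm thick. Origin at the centre of its underside
- vial_pink: vial with a black cap and pink contents, 24 mm diameter, 54 mm tall, standing in the carousel pocket at 120 degrees. Origin at the centre of its foot
- vial_blue: vial with a black cap and pale blue contents, same size, standing in the carousel pocket at 180 degrees. Origin at the centre of its foot
- vial_rose: vial with a black cap and pink contents, same size, standing in the carousel pocket at 240 degrees. Origin at the centre of its foot
- petri_a: loose glass dish, 60 mm diameter, 16 mm tall, to be left alone
- stopper_b: loose black rubber stopper, 30 mm diameter, 24 mm tall, to be left alone
- timer: white desk timer, a wedge 35 x 62 x 52 mm at the back, to be left alone
- beaker: glass beaker, 83 mm diameter, 118 mm tall, at the back, to be left alone

How it is judged (in metres and radians):
On the way, in this order (a step that is already met when the one before it is completed fails the run):
1. the tipped vial lies in the tray, let go (x of tipped_mid in the frame of tray between -0.041 and 0.041 m and y of tipped_mid in the frame of tray between -0.051 and 0.051 m and height (world z) of tipped_mid below 0.025 m and contact force between the fingers and tipped_vial below 0.05 N), for 0.2 s.
2. the cover has dropped onto the centre pin (horizontal distance between cover and deck below 0.004 m and z of cover in the frame of deck below 0.009 m and angle between cover's own z axis and vertical below 0.1 rad), for 0.1 s.
At the end, for the whole second after the job is handed in: Fingers still press on the cover (over 2 N); its axis within 4 mm of the carousel's, level within 0.05 rad, rim within 1.5 mm of the deck, collar down over 4.5 mm; the white-capped vial lies at rest on its side in the tray; the other three stand in their pockets (foot within 6 mm of the floor) (horizontal distance between cover and deck below 0.004 m and z of cover in the frame of deck below 0.0015 m and angle between cover's own z axis and vertical below 0.05 rad and value of joint spring_collar above 0.0045 m and contact force between the fingers and cover above 2 N and x of tipped_mid in the frame of tray between -0.041 and 0.041 m and y of tipped_mid in the frame of tray between -0.051 and 0.051 m and height (world z) of tipped_mid below 0.025 m and linear speed of tipped_vial below 0.03 m/s and height (world z) of each of vial_pink, vial_blue, vial_rose below 0.022 m and horizontal distance between each of vial_pink, vial_blue, vial_rose and deck below 0.055 m); the arm keeps its last pose, push and grip.
It fails at once if a vial was pulled out of its pocket (height (world z) of any of vial_pink, vial_blue, vial_rose above 0.04 m).
It fails at once if the tipped vial fell to the bench or floor outside the tray (height (world z) of tipped_mid below 0.035 m and horizontal distance between tipped_mid and tray above 0.075 m).
It fails at once if the dish, stopper, timer or beaker was pushed away (distance of any of petri_a, stopper_b, timer, beaker from where it was at the start of the episode above 0.03 m).
It also fails if it takes over 67 s, if anything falls off the work surface, if the arm or the gripper's body presses on something with over 40 N, if the wrist force passes 120 N, or if a joint passes its speed limit or range.

## Working session

There is one attempt and no reset: what is moved stays moved. The work goes in short steps, Python scripts to look and compute and a shell command to move; the robot and the scene stay as the last step left them, time stands still between calls to the robot, and variables do not carry over. Pictures are saved under pics/ and viewed, at most 10 in all, crops included, and the job is handed in when it is done.

```bash
mkdir -p pics; cat > h.py <<'E'
import numpy as np, cv2
from cell import r
from scipy.spatial.transform import Rotation as Ro
def grab(n,f):
    p=r.camera_params(n); im=r.get_image(n); cv2.imwrite('pics/'+f,im[:,:,::-1]); return im,p
def ray(p,uv):
    K=np.array(p['intrinsics'],float);d=np.array(p['dist'],float)
    q=cv2.undistortPoints(np.array([[uv]],float),K,d)[0,0]
    R=np.array(p['R']);t=np.array(p['t'])
    return -R.T@t, R.T@np.array([q[0],q[1],1])
def onz(p,uv,z):
    c,d=ray(p,uv); return c+d*(z-c[2])/d[2]
def proj(p,X):
    return cv2.projectPoints(np.array([X],float),cv2.Rodrigues(np.array(p['R'],float))[0],np.array(p['t'],float),np.array(p['intrinsics'],float),np.array(p['dist'],float))[0][0,0]
def move(X,roll=0):
    s=r.get_state();R=Ro.from_quat(s['ee_rot']);return R.inv().apply(np.array(X)-s['eef_pos'])
E
python3 - <<'E'
from h import *
s=r.get_state(); print(s)
for n in['top','scene']:
    im,p=grab(n,n+'0.png'); print(n,-np.array(p['R']).T@p['t'])
print(Ro.from_quat(s['ee_rot']).as_matrix().round(3))
E
```

```text
{'t': 0.0, 'joint_pos': array([-1.28206076e+00,  2.45795141e-01,  1.55900868e+00,  1.60661613e-05,
        1.33868795e+00, -1.74121726e-01]), 'joint_vel': array([-6.94255760e-04, -4.08170682e-05,  6.76087452e-04,  4.44329646e-04,
        3.63118705e-04,  1.13529182e-03]), 'effort': array([-6.33719246e-04, -4.15835059e+01, -3.14606380e+01,  6.84400974e-02,
        3.31649731e-02, -1.30868752e-04]), 'eef_pos': array([ 290.05281082, -581.02618309,  204.36033939]), 'ee_rot': array([ 9.73339689e-01,  2.29366404e-01, -4.65835182e-05, -9.48449113e-04]), 'ft_force': array([0.06346673, 0.66492824, 1.59065841]), 'torque': array([ 0.00670459, -0.00476136,  0.01278973]), 'gripper_force': 0.0, 'finger_gap': 93.69858604543265}
top [447.21016259 178.44135344 992.19020528]
scene [181.84708942 845.45549197 971.61144352]
[[ 0.895  0.447 -0.001]
 [ 0.447 -0.895  0.002]
 [ 0.    -0.002 -1.   ]]
```

View pics/top0.png

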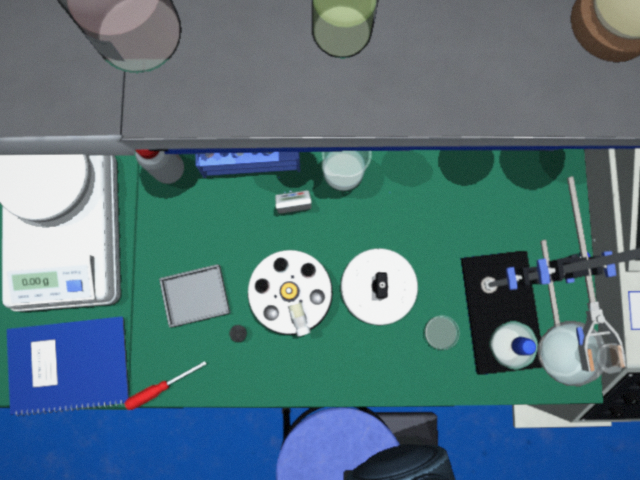

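View pics/scene0.png

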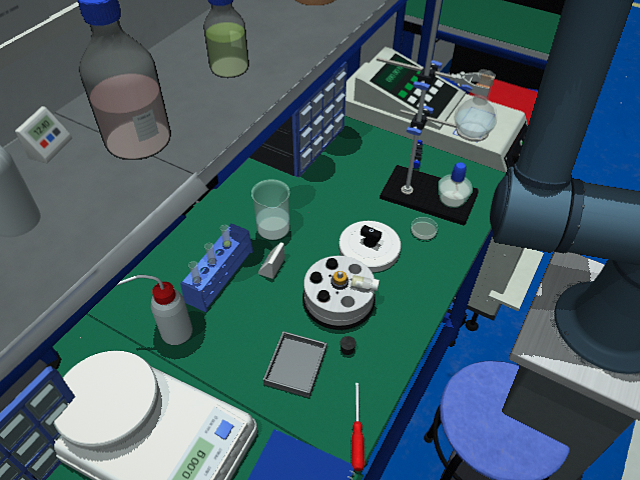

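The top view shows the carousel near (290,291) with the tipped vial from about (295,305) to (304,333), the tray at (195,296), and the cover at (380,287) with its knob at (380,286). The scene view agrees. Next I'll measure them.

```bash
python3 - <<'E'
from h import *
im=cv2.imread('pics/top0.png'); p=r.camera_params('top'); ps=r.camera_params('scene')
hsv=cv2.cvtColor(im,cv2.COLOR_BGR2HSV)
H,S,V=[hsv[...,i] for i in range(3)]
def comp(m,x0,y0,x1,y1):
    k=np.zeros_like(m,np.uint8);k[y0:y1,x0:x1]=m[y0:y1,x0:x1]*255
    c=cv2.findContours(k,cv2.RETR_EXTERNAL,cv2.CHAIN_APPROX_NONE)[0];return max(c,key=cv2.contourArea)
c=comp((S<60)&(V>120),335,240,425,335);e=cv2.fitEllipse(cv2.convexHull(c));print('cover',e,onz(p,e[0],20))
c=comp(V<70,365,265,395,305);q=cv2.minAreaRect(c);print('knob',q,onz(p,q[0],59),[onz(p,u,59)[:2].round(1) for u in cv2.boxPoints(q)])
c=comp((H<35)&(H>15)&(S>100)&(V>100),270,270,310,310);q=cv2.minEnclosingCircle(c);print('brass',q,onz(p,q[0],82))
gm=(S<60)&(V>90)
c=comp(gm,155,260,232,330);q=cv2.minAreaRect(c);print('tray',q,onz(p,q[0],18),[onz(p,u,18)[:2].round(1) for u in cv2.boxPoints(q)])
c=comp((S<90)&(V>110),240,245,335,340);e=cv2.fitEllipse(cv2.convexHull(c));print('deck',e,onz(p,e[0],60))
print('stopper',onz(p,(238,334),12),'petri',onz(p,(441,333),8),'timer',onz(p,(293,203),40),'beaker',onz(p,(345,170),50))
print('shelf edge',onz(p,(300,140),300), onz(p,(300,140),0))
for n in [(294,306),(304,332)]: print(onz(p,n,72))
a=cv2.resize(im[240:345,220:430],None,fx=3.8,fy=3.8,interpolation=cv2.INTER_CUBIC);
b=cv2.imread('pics/scene0.png')[215:335,290:410];b=cv2.resize(b,None,fx=1.65,fy=1.65)
o=np.zeros((600,800,3),np.uint8);o[:399,:798]=a[:399,:798];o[400:598,:198]=b;cv2.imwrite('pics/c1.png',o)
E
```

```text
cover ((378.98583984375, 286.3158264160156), (76.21821594238281, 77.13928985595703), 130.213134765625) [507.23388634  64.59594832  20.        ]
knob ((379.0, 285.0), (24.0, 14.0), 90.0) [507.0819314   69.09431415  59.        ] [array([527.8,  80.7]), array([527.7,  56.6]), array([486.5,  57.5]), array([486.6,  81.5])]
brass ((288.7049560546875, 290.57452392578125), 8.123824119567871) [496.81002884 222.91912323  82.        ]
tray ((193.72238159179688, 295.4266662597656), (50.25297546386719, 62.97180938720703), 76.50426483154297) [491.93453936 396.32653008  18.        ] [array([522.7, 463.4]), array([549. , 353.1]), array([461.5, 330.2]), array([435.6, 439.1])]
deck ((289.61444091796875, 292.2635498046875), (83.8172378540039, 86.89018249511719), 160.6170196533203) [495.12044955 222.4272928   60.        ]
stopper [423.5335661  316.53288902  12.        ] petri [423.87080394 -46.53074015   8.        ] timer [655.46115671 217.88401009  40.        ] beaker [713.29120599 124.62027993  50.        ]
shelf edge [684.00480863 198.10054544 300.        ] [786.63323831 206.62097458   0.        ]
[471.41621468 214.40300166  72.        ]
[428.11952078 197.59014011  72.        ]
```

View pics/c1.png

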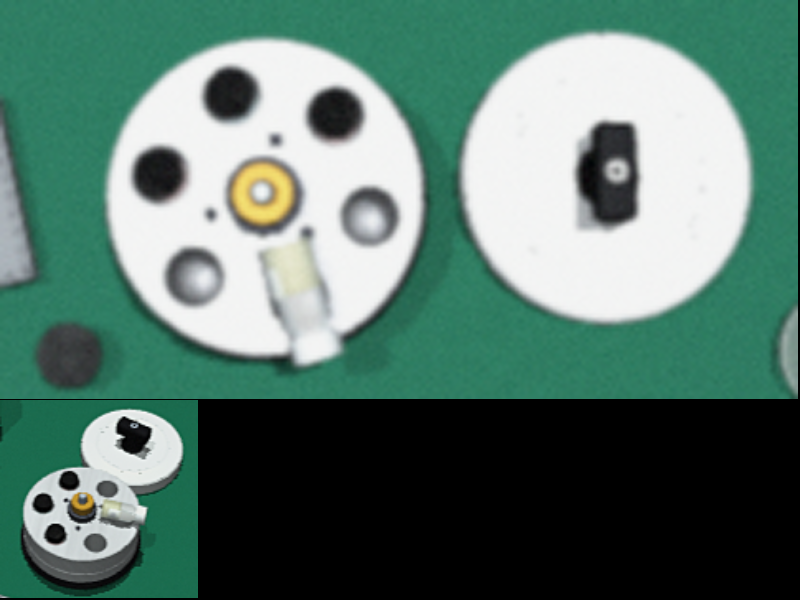

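```bash
python3 - <<'E'
from h import *
p=r.camera_params('top'); q=r.camera_params('scene')
def tri(a,b):
    c,d=ray(p,a);e,f=ray(q,b);s=np.linalg.lstsq(np.c_[d,-f],e-c,rcond=None)[0];return ((c+d*s[0]+e+f*s[1])/2).round(0),np.linalg.norm(c+d*s[0]-e-f*s[1]).round(0)
print('flask',tri((568,352),(475,118)),'clampend',tri((605,325),(480,78)),'cap',tri((526,345),(459,166)),'rodbase',tri((489,284),(407,189)))
print('knob',onz(p,(382.0,285.0),59),'scene',proj(q,[507,62,59]))
print('vialcap',tri((304,331),(374,285)),'pin',onz(p,(288.9,290.2),92), 'pin scene',onz(q,(340,274.5),92))
s=r.get_state();R=Ro.from_quat(s['ee_rot']).as_matrix()
for X in [(320,-300,250),(380,0,250),(447,205.5,150)]: print(X,(R.T@(np.array(X)-s['eef_pos'])).round())
E
```

```text
flask (array([ 401., -168.,  244.]), np.float64(3.0)) clampend (array([ 427., -187.,  319.]), np.float64(27.0)) cap (array([ 406., -158.,  117.]), np.float64(2.0)) rodbase (array([ 510., -136.,   14.]), np.float64(3.0))
knob [507.06070299  63.93890318  59.        ] scene [371.31028434 228.43789794]
vialcap (array([430., 198.,  64.]), np.float64(2.0)) pin [496.88216256 222.1100508   92.        ] pin scene [491.78115918 229.91503246  92.        ]
(320, -300, 250) [ 152. -238.  -45.]
(380, 0, 250) [ 340. -480.  -45.]
(447, 205.5, 150) [ 492. -634.   56.]
```

```bash
python3 -m inch '{"dp":[[0,0,-40],[0,0,-80],[0,0,-120],[0,0,-160],[0,0,-200],[0,0,-230],[0,0,-230],[24,-34,-230],[48,-68,-230],[71,-102,-230]],"roll":[0,0,0,0,0,0,0,2,4,7],"gripper":[0.55,0.55,0.55,0.55,0.55,0.55,0.55,0.55,0.55,0.55]}' 30
python3 - <<'E'
from h import *
print(r.get_state()['eef_pos'],r.get_state()['joint_pos'].round(2))
for X in [(350,-170,430),(400,20,430),(447,205.5,150)]: print(X,move(X).round())
E
```

```text
t: 0.93
eef_pos: [308.0, -457.2, 433.2]
ee_rot: [0.986, 0.168, -0.0, -0.002]
ft_force: [0.5, 0.6, 1.0]
finger_gap: 51.6
gripper_force: 0.0
[ 308.02454075 -457.24862381  433.2147421 ] [-1.18 -0.08  1.49  0.    1.73  0.05]
(350, -170, 430) [ 135. -257.    4.]
(400, 20, 430) [ 245. -420.    5.]
(447, 205.5, 150) [ 351. -578.  285.]
```

```bash
python3 -m inch '{"dp":[[17,-32,0],[34,-64,0],[51,-96,0],[68,-129,0],[85,-161,0],[102,-193,0],[119,-225,0],[135,-257,0],[157,-290,0],[179,-323,0]],"roll":[0,0,0,0,0,0,0,0,0,0],"gripper":[0.55,0.55,0.55,0.55,0.55,0.55,0.55,0.55,0.55,0.55]}'
python3 - <<'E'
from h import *
print(r.get_state()['eef_pos'],r.get_state()['joint_pos'].round(2))
for X in [(400,20,430),(447,205.5,150)]: print(X,move(X).round())
E
```

```text
t: 1.77
eef_pos: [368.6, -92.7, 434.4]
ee_rot: [0.986, 0.169, -0.0, -0.0]
ft_force: [1.1, -0.0, -0.3]
finger_gap: 51.7
gripper_force: 0.0
[368.61049266 -92.69114621 434.36253607] [-0.55 -0.51  1.83  0.    1.82  0.68]
(400, 20, 430) [ 67. -96.   4.]
(447, 205.5, 150) [ 173. -255.  284.]
```

```bash
python3 -m inch '{"dp":[[17,-25,24],[35,-51,48],[52,-76,72],[69,-102,96],[86,-128,120],[104,-153,144],[121,-179,168],[138,-204,192],[156,-230,216],[173,-255,240]],"roll":[0,0,0,0,0,0,0,0,0,0],"gripper":[0.55,0.55,0.55,0.55,0.55,0.55,0.55,0.55,0.55,0.55]}'
python3 -m inch '{"dp":[[0,0,0],[0,0,0],[0,0,0]],"roll":[0,0,0],"gripper":[0.55,0.55,0.55]}'
python3 - <<'E'
from h import *
print(r.get_state()['eef_pos'],r.get_state()['joint_pos'].round(2))
im,p=grab('wrist','w1.png'); print(p)
for X in [(496,222.5,92),(449,206,72),(423,316,12)]: print(X,proj(p,X))
E
```

```text
t: 2.6
eef_pos: [446.1, 205.4, 193.1]
ee_rot: [0.985, 0.17, -0.001, 0.0]
ft_force: [0.4, -0.4, -0.2]
finger_gap: 51.4
gripper_force: 0.0
t: 2.85
eef_pos: [446.7, 203.3, 195.5]
ee_rot: [0.986, 0.17, -0.0, 0.0]
ft_force: [0.2, -0.4, 1.1]
finger_gap: 52.1
gripper_force: 0.0
[446.73051246 203.33468241 195.4564082 ] [ 0.2  -0.13  1.97 -0.    1.3   1.43]
{'intrinsics': array([[412.08080014,   0.        , 312.52134822],
       [  0.        , 412.08080014, 239.44344749],
       [  0.        ,   0.        ,   1.        ]]), 'dist': array([-0.05456451,  0.        ,  0.        ,  0.        ,  0.        ]), 'R': array([[ 3.34425624e-01, -9.42422095e-01,  3.12115712e-04],
       [-9.04938431e-01, -3.21031752e-01,  2.79329647e-01],
       [-2.63146232e-01, -9.36974368e-02, -9.60195215e-01]]), 't': array([ 42.5077927 , 442.84866373, 518.43576065])}
(496, 222.5, 92) [310.63650835 163.1053549 ]
(449, 206, 72) [310.60330119 226.90450064]
(423, 316, 12) [185.10765625 196.87099145]
```

View pics/w1.png

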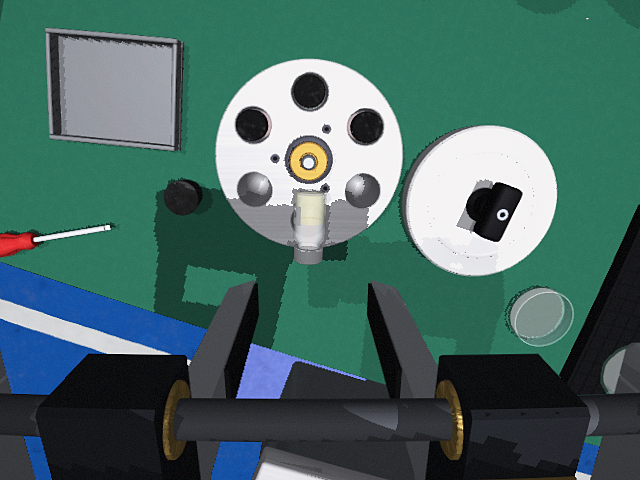

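The wrist view shows the pin at (308,162) and the vial running straight up and down from (311,192) to (308,263). It also shows the knob's centre dot at (502,214) and the tray's outer corners near (46,29), (183,39), (179,151) and (48,134). The projections agree with my estimates to about 2 px.

```bash
python3 - <<'E'
from h import *
p=r.camera_params('wrist')
for n,uv,z in [('pin',(308,162),92),('vfoot',(311,193),72),('vcap',(308,257),72),('knob',(502.5,214.5),59),('t1',(46,29),18),('t2',(183,39),18),('t3',(179,151),18),('t4',(48,134),18),('kba',(511,184),59),('kbb',(494,241),59)]: print(n,onz(p,uv,z).round(1))
X=(447,206,63);print(move(X).round(1))
E
```

```text
pin [496.8 224.1  92. ]
vfoot [474.1 214.1  72. ]
vcap [426.2 199.6  72. ]
knob [506.9  64.4  59. ]
t1 [521.8 460.   18. ]
t2 [549.5 350.   18. ]
t3 [462.2 329.9  18. ]
t4 [439.2 442.3  18. ]
kba [531.1  68.9  59. ]
kbb [484.8  61.   59. ]
[  0.5  -2.9 133.4]
```

```bash
python3 -m inch '{"dp":[[1,-3,40],[1,-3,80],[1,-3,105],[1,-3,122],[1,-3,131],[1,-3,131],[1,-3,131]],"roll":[0,0,0,0,0,0,0],"gripper":[0.55,0.55,0.55,0.55,0.55,0.55,0.55]}'
python3 -m inch '{"dp":[[0,0,0],[0,0,0],[0,0,0],[0,0,0],[0,0,0],[0,0,0],[0,0,0],[0,0,0]],"roll":[0,0,0,0,0,0,0,0],"gripper":[0.1,0.1,0.1,0.1,0.1,0.1,0.1,0.1]}' 12
```

```text
t: 3.48
eef_pos: [448.0, 206.5, 65.9]
ee_rot: [0.986, 0.169, 0.001, -0.0]
ft_force: [1.0, 0.1, 0.2]
finger_gap: 51.5
gripper_force: 0.0
t: 4.15
eef_pos: [447.2, 207.0, 65.0]
ee_rot: [0.986, 0.17, 0.0, -0.0]
ft_force: [-1.4, -0.0, 4.4]
finger_gap: 23.6
gripper_force: 11.9
```

```bash
python3 -m inch '{"dp":[[0,0,-25],[0,0,-50],[0,0,-75],[20,-30,-75],[40,-60,-75],[60,-92,-75],[80,-124,-75],[100,-153,-75],[106,-163,-75],[106,-163,-75]],"roll":[0,0,0,0,0,0,2,4,6,6],"gripper":[0.1,0.1,0.1,0.1,0.1,0.1,0.1,0.1,0.1,0.1]}'
python3 -m inch '{"dp":[[0,0,30],[0,0,60],[0,0,90],[0,0,110],[0,0,120],[0,0,123],[0,0,123],[0,0,123]],"roll":[0,0,0,0,0,0,0,0],"gripper":[0.1,0.1,0.1,0.1,0.1,0.1,0.1,0.1]}'
```

```text
t: 4.98
eef_pos: [492.0, 398.1, 138.6]
ee_rot: [0.993, 0.119, -0.0, -0.0]
ft_force: [-0.4, 1.0, 0.4]
finger_gap: 23.7
gripper_force: 11.9
t: 5.65
eef_pos: [493.3, 396.1, 18.0]
ee_rot: [0.993, 0.118, 0.001, -0.0]
ft_force: [-0.0, 0.4, 0.3]
finger_gap: 23.8
gripper_force: 11.9
```

```bash
python3 -m inch '{"dp":[[0,0,4],[0,0,8],[0,0,8],[0,0,8]],"roll":[0,0,0,0],"gripper":[0.1,0.1,0.1,0.1]}'
python3 -m inch '{"dp":[[0,0,0],[0,0,0],[0,0,0],[0,0,0],[0,0,0],[0,0,0]],"roll":[0,0,0,0,0,0],"gripper":[0.28,0.32,0.4,0.5,0.5,0.5]}'
python3 -m inch '{"dp":[[0,0,-20],[0,0,-55],[0,0,-95],[0,0,-135],[0,0,-170],[0,0,-170],[0,0,-170]],"roll":[0,0,0,0,0,0,0],"gripper":[0.5,0.5,0.5,0.5,0.5,0.5,0.5]}'
python3 - <<'E'
from h import *
im,p=grab('wrist','w2.png');print(proj(p,(493,396,16)))
X=(500,70,190);print(move(X).round(1), r.get_state()['joint_pos'].round(2))
E
```

```text
t: 5.98
eef_pos: [492.8, 396.2, 9.0]
ee_rot: [0.993, 0.118, 0.001, -0.0]
ft_force: [0.5, 0.6, 1.9]
finger_gap: 23.6
gripper_force: 11.9
t: 6.48
eef_pos: [492.2, 395.9, 8.4]
ee_rot: [0.993, 0.118, -0.0, 0.0]
ft_force: [-0.6, -0.3, 1.1]
finger_gap: 46.3
gripper_force: 0.0
t: 7.07
eef_pos: [493.7, 396.7, 181.6]
ee_rot: [0.993, 0.118, 0.003, -0.001]
ft_force: [-0.4, -0.7, -1.0]
finger_gap: 46.6
gripper_force: 0.0
[313.79590298 220.11294011]
[-68.7 318.7 -11.4] [0.5  0.23 1.63 0.   1.28 1.83]
```

View pics/w2.png

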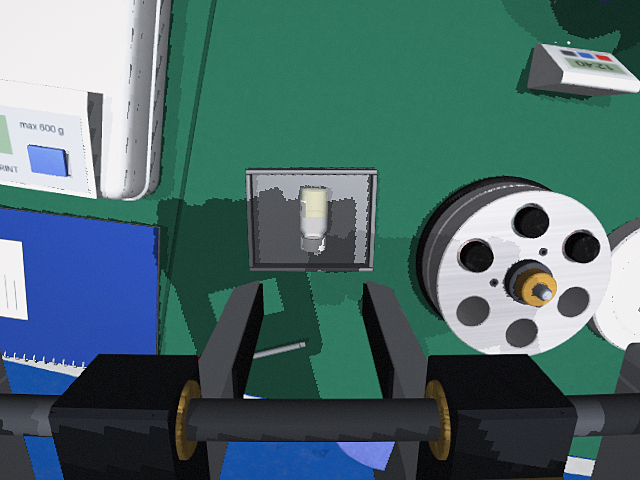

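The wrist view shows the vial lying on its side in the middle of the tray, at about (313,220), and released. Next is the cover.

```bash
python3 -m inch '{"dp":[[-7,36,0],[-14,72,0],[-21,108,0],[-29,144,0],[-36,180,0],[-44,216,0],[-51,252,0],[-58,288,0],[-65,323,0],[-65,326,0]],"roll":[0,0,0,0,0,0,0,0,0,0],"gripper":[0.5,0.5,0.5,0.5,0.5,0.5,0.5,0.5,0.5,0.5]}'
python3 -m inch '{"dp":[[0,0,0],[0,0,0],[0,0,0]],"roll":[0,0,0],"gripper":[0.5,0.5,0.5]}'
python3 - <<'E'
from h import *
im,p=grab('wrist','w3.png');print(proj(p,(507,64,59)))
g=im.max(2); u,v=proj(p,(507,64,59)).astype(int)
m=np.zeros_like(g);w=70;m[v-w:v+w,u-w:u+w]=(g[v-w:v+w,u-w:u+w]<45)*255
c=max(cv2.findContours(m,cv2.RETR_EXTERNAL,cv2.CHAIN_APPROX_NONE)[0],key=cv2.contourArea);print(cv2.minAreaRect(c))
q=cv2.minAreaRect(c);print([onz(p,x,59).round(1) for x in cv2.boxPoints(q)], onz(p,q[0],59)); print(r.get_state()['eef_pos'])
E
```

```text
t: 7.95
eef_pos: [503.9, 59.5, 175.9]
ee_rot: [0.993, 0.115, -0.002, 0.0]
ft_force: [0.3, -0.5, 0.2]
finger_gap: 47.2
gripper_force: 0.0
t: 8.2
eef_pos: [504.6, 64.9, 177.3]
ee_rot: [0.993, 0.118, -0.001, -0.0]
ft_force: [-0.5, 0.1, -0.0]
finger_gap: 47.0
gripper_force: 0.0
[315.06028066 229.5066581 ]
((311.11767578125, 226.0294189453125), (36.62287902832031, 61.60404968261719), 14.03624439239502)
[array([485.1,  81.4,  59. ]), array([532.2,  80.8,  59. ]), array([531.9,  54.1,  59. ]), array([484.5,  53.5,  59. ])] [508.90832845  67.48287201  59.        ]
[504.75525195  65.09457112 177.65474029]
```

View pics/w3.png

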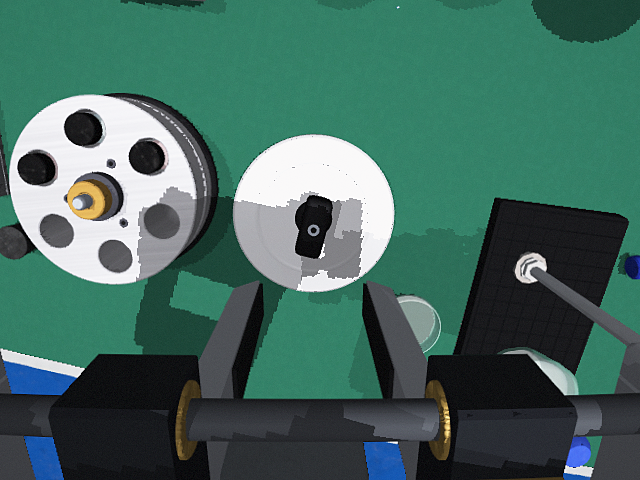

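The wrist view shows the knob's dot at (313,229) and the bar leaning about 14° in the image, so it lies along world x. The carousel's pin is at (83,200).

```bash
python3 -m inch '{"dp":[[2,1,30],[2,1,60],[2,1,85],[2,1,105],[2,1,125],[2,1,138],[2,1,145],[2,1,145],[2,1,145]],"roll":[6,12,13.6,13.6,13.6,13.6,13.6,13.6,13.6],"gripper":[0.5,0.5,0.5,0.5,0.5,0.5,0.5,0.5,0.5]}'
python3 -m inch '{"dp":[[0,0,0],[0,0,0],[0,0,0],[0,0,0],[0,0,0],[0,0,0],[0,0,0],[0,0,0]],"roll":[0,0,0,0,0,0,0,0],"gripper":[0.1,0.1,0.1,0.1,0.1,0.1,0.1,0.1]}' 45
```

```text
t: 9.0
eef_pos: [507.6, 63.9, 33.6]
ee_rot: [1.0, -0.0, 0.0, -0.0]
ft_force: [0.4, 0.1, -0.4]
finger_gap: 47.0
gripper_force: 0.0
t: 9.67
eef_pos: [507.9, 63.3, 34.1]
ee_rot: [1.0, -0.001, 0.0, -0.0]
ft_force: [-1.7, 1.7, 6.0]
finger_gap: 19.8
gripper_force: 45.0
```

```bash
python3 -m inch '{"dp":[[0,0,-20],[0,0,-50],[0,0,-80],[0,0,-100],[0,0,-100],[-2,-30,-100],[-4,-60,-100],[-6,-95,-100],[-8,-130,-100],[-10,-159,-100]],"roll":[0,0,0,0,0,0,0,0,0,0],"gripper":[0.1,0.1,0.1,0.1,0.1,0.1,0.1,0.1,0.1,0.1]}' 
python3 -m inch '{"dp":[[0,0,0],[0,0,0],[0,0,0],[0,0,0]],"roll":[0,0,0,0],"gripper":[0.1,0.1,0.1,0.1]}'
python3 - <<'E'
from h import *
im,p=grab('scene','s2.png');grab('wrist','w4.png')
cv2.imwrite('pics/c2.png',np.hstack([cv2.resize(cv2.imread('pics/s2.png')[190:350,270:430],(400,400)),cv2.resize(cv2.imread('pics/w4.png'),(400,400))]))
E
```

```text
t: 10.5
eef_pos: [495.9, 223.8, 130.9]
ee_rot: [1.0, -0.001, -0.002, 0.0]
ft_force: [0.7, -0.6, -1.7]
finger_gap: 19.9
gripper_force: 45.0
t: 10.83
eef_pos: [497.2, 221.1, 132.3]
ee_rot: [1.0, -0.001, -0.001, 0.0]
ft_force: [0.6, -0.3, -2.3]
finger_gap: 19.7
gripper_force: 45.0
```

View pics/c2.png

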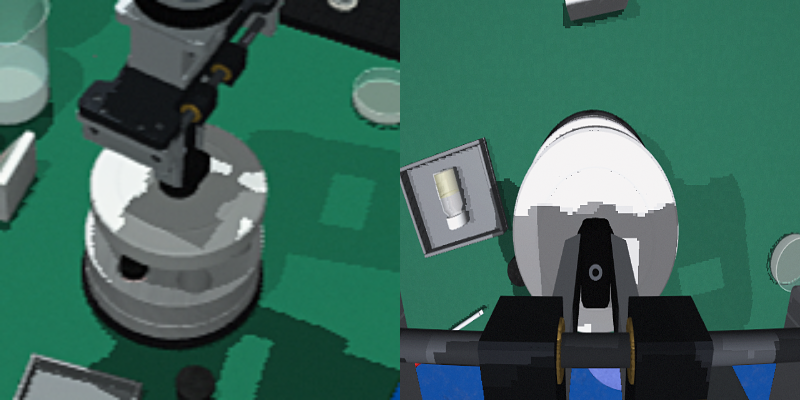

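The cover is held level over the carousel with the vial in the tray. Lowering gently onto the pin tip.

```bash
python3 -m inch '{"dp":[[0,0,8],[0,0,16],[0,0,19],[0,0,21],[0,0,22],[0,0,23],[0,0,24],[0,0,24],[0,0,24]],"roll":[0,0,0,0,0,0,0,0,0],"gripper":[0.1,0.1,0.1,0.1,0.1,0.1,0.1,0.1,0.1]}'
python3 -m inch '{"dp":[[0,0,1],[0,0,2],[0,0,2],[0,0,2]],"roll":[0,0,0,0],"gripper":[0.1,0.1,0.1,0.1]}'
```

```text
t: 11.68
eef_pos: [497.8, 222.3, 109.6]
ee_rot: [1.0, -0.001, 0.0, -0.0]
ft_force: [-0.9, -0.2, -1.3]
finger_gap: 19.7
gripper_force: 45.0
t: 12.02
eef_pos: [497.7, 222.3, 107.4]
ee_rot: [1.0, -0.001, -0.0, -0.0]
ft_force: [0.2, 0.6, -1.8]
finger_gap: 19.6
gripper_force: 45.0
```

```bash
python3 -m inch '{"dp":[[0,0,1],[0,0,2],[0,0,3],[0,0,3]],"roll":[0,0,0,0],"gripper":[0.1,0.1,0.1,0.1]}'
python3 -m inch '{"dp":[[0,0,1],[0,0,2],[0,0,3],[0,0,3]],"roll":[0,0,0,0],"gripper":[0.1,0.1,0.1,0.1]}'
```

```text
t: 12.35
eef_pos: [497.6, 222.4, 104.3]
ee_rot: [1.0, -0.001, -0.0, -0.0]
ft_force: [0.4, 1.4, -1.7]
finger_gap: 19.5
gripper_force: 45.0
t: 12.68
eef_pos: [497.7, 222.4, 101.3]
ee_rot: [1.0, -0.001, 0.0, -0.0]
ft_force: [0.0, 1.1, -2.3]
finger_gap: 19.8
gripper_force: 45.0
```

With the force still at the cover's weight at this height, the bore is on the pin. Pressing on.

```bash
python3 -m inch '{"dp":[[0,0,1],[0,0,2],[0,0,3],[0,0,3],[0,0,3]],"roll":[0,0,0,0,0],"gripper":[0.1,0.1,0.1,0.1,0.1]}' 60
python3 -m inch '{"dp":[[0,0,1],[0,0,2],[0,0,3],[0,0,4],[0,0,4],[0,0,4]],"roll":[0,0,0,0,0,0],"gripper":[0.1,0.1,0.1,0.1,0.1,0.1]}'
```

```text
t: 13.1
eef_pos: [497.8, 222.4, 98.9]
ee_rot: [1.0, -0.001, 0.0, -0.0]
ft_force: [-1.4, 0.7, 3.5]
finger_gap: 19.4
gripper_force: 60.0
t: 13.6
eef_pos: [497.9, 222.4, 95.1]
ee_rot: [1.0, -0.001, 0.0, -0.0]
ft_force: [-3.0, 0.8, 6.0]
finger_gap: 19.7
gripper_force: 60.0
```

```bash
python3 -m inch '{"dp":[[0,0,1],[0,0,2],[0,0,2],[0,0,2]],"roll":[0,0,0,0],"gripper":[0.1,0.1,0.1,0.1]}'
python3 -m inch '{"dp":[[0,0,1],[0,0,2],[0,0,2],[0,0,2]],"roll":[0,0,0,0],"gripper":[0.1,0.1,0.1,0.1]}'
```

```text
t: 13.93
eef_pos: [497.9, 222.4, 94.1]
ee_rot: [1.0, -0.001, -0.0, 0.0]
ft_force: [-6.4, -0.3, 12.4]
finger_gap: 19.5
gripper_force: 60.0
t: 14.27
eef_pos: [497.9, 222.5, 94.0]
ee_rot: [1.0, -0.0, -0.0, 0.0]
ft_force: [-13.1, -2.3, 24.7]
finger_gap: 19.5
gripper_force: 60.0
```

```bash
python3 -m inch '{"dp":[[-0.5,0,0],[-1,0,0],[-1,0,0],[-1,0,0],[-1,0,0]],"roll":[0,0,0,0,0],"gripper":[0.1,0.1,0.1,0.1,0.1]}'
python3 - <<'E'
from h import *
im,p=grab('scene','s3.png');grab('wrist','w5.png')
cv2.imwrite('pics/c3.png',np.hstack([cv2.resize(cv2.imread('pics/s3.png')[210:340,280:410],(400,400),interpolation=cv2.INTER_CUBIC),cv2.resize(cv2.imread('pics/w5.png'),(400,400))]))
E
```

```text
t: 14.68
eef_pos: [497.9, 222.4, 94.0]
ee_rot: [1.0, -0.001, 0.001, 0.0]
ft_force: [-8.6, -1.8, 20.5]
finger_gap: 19.5
gripper_force: 60.0
```

View pics/c3.png

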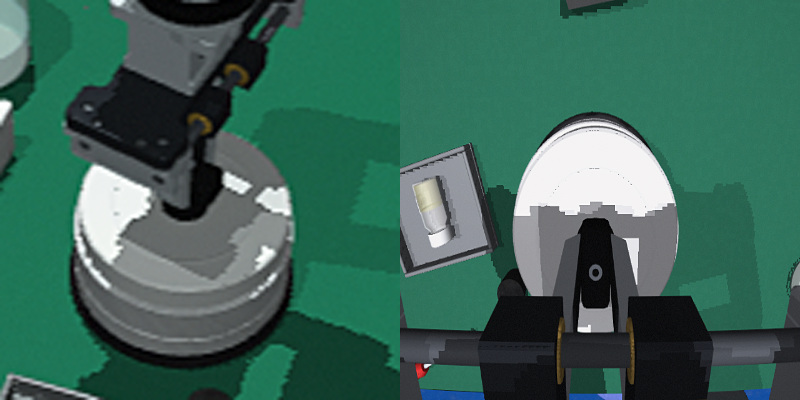

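The cover's rim sits flush on the drum, level and centred, and the vial is still in the tray. The press force is 20 N. Handing in.

```bash
python3 -c "
from cell import r
print(r.close_job())"
```

```text
the job is handed in; nothing more can be done
None
```

I handed the job in at about 15 s (limit 67 s): the white-capped vial lies in the tray, and the cover is on the pin, pressed fully down with about 20 N and still gripped; the hand-in returned no verdict.

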